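# Mirror a bench consumables rack for a left-handed colleague

### The job

A left-handed colleague takes over the bench: move the jar, the spool, the red flask and the blue-lidded box from the full rack with the coloured liners into the empty grey rack, in reverse order, so that what stood in the place at the red end now stands in the place at the black end, the next one next to it, and so on down the row. Stand each upright in the middle of its place without tipping it over on the way, and leave the green tape roll and the screwdriver between the racks where they lie.

Things in the scene. Friction and masses are not known exactly. Their poses are not given: they have to be found in the camera images.
- jar: The white screw jar with a black lid, round, 43 mm diameter, 46 mm high. Loose. Origin: centre of its underside, z up.
- spool: The white solder spool standing on its flange, round, 56 mm diameter, 36 mm high. Loose. Origin: centre of its underside, z up.
- red_flask: The small faceted red flask with a white stub on top, roughly round, 24 mm diameter, 24 mm high, bulging at about half height; grip it there. Loose. Origin: centre of its underside, z up.
- cot_box: The square white box with a blue lid, 51 x 51 mm, 34 mm high (a similar box that stands away to the right by the microscope is scenery). Loose. Origin: centre of its underside, z up; x and y normal to its faces.
- liner_jar: Thin yellow liner pad, 62 x 70 x 3 mm, fixed in the full rack under the jar and always showing where the jar stood at the start. Origin: centre of its underside, 8 mm above the bench; axes as the full rack.
- liner_spool: Thin blue liner pad, 62 x 70 x 3 mm, fixed in the full rack under the spool and always showing where the spool stood at the start. Origin: centre of its underside, 8 mm above the bench; axes as the full rack.
- liner_red_flask: Thin white liner pad, 62 x 70 x 3 mm, fixed in the full rack under the red flask and always showing where the red flask stood at the start. Origin: centre of its underside, 8 mm above the bench; axes as the full rack.
- liner_cot_box: Thin orange liner pad, 62 x 70 x 3 mm, fixed in the full rack under the blue-lidded box and always showing where the blue-lidded box stood at the start. Origin: centre of its underside, 8 mm above the bench; axes as the full rack.
- full_rack: The full rack: aluminium strip 298 x 80 mm, fixed, a liner (top 11 mm above the bench) and a thing in each place. Origin: centre of the underside; x along the row from the red end plate (-145 mm, nearer the robot) to the black (+145 mm), z up. Four places at x = -105, -35, 35, 105 mm, y = 0; floor 8 mm above the bench; 4 mm thick ridges between them rise 5 mm over the floor; long sides open; end plates 20 mm high.
- empty_rack: The empty rack: grey plastic strip 298 x 80 mm, fixed, no liners. Origin: centre of the underside; x along the row from the red end plate (-145 mm, nearer the robot) to the black (+145 mm), z up. Four places at x = -105, -35, 35, 105 mm, y = 0; floor 8 mm above the bench; 4 mm thick ridges between them rise 5 mm over the floor; long sides open; end plates 20 mm high.
- green_tape: Bystander: roll of green tape lying flat, 72 mm diameter, 18 mm high. Origin: centre of the underside.
- screwdriver: Bystander: small screwdriver with a blue handle lying flat, 15 x 151 x 13 mm. Origin: centre of the underside.

How it is judged (in metres and radians):
At the end, for the whole second after the job is handed in: Each of the four things stands upright (within 0.12 rad), released and still, on the floor of the grey rack, in the place that mirrors the one it came from (its x in the grey rack is minus its liner's x in the aluminium rack), its centre within 12 mm of the place's centre along and across the row (((x of liner_jar in the frame of full_rack between -0.125 and -0.085 m and x of jar in the frame of empty_rack between 0.093 and 0.117 m) or (x of liner_jar in the frame of full_rack between -0.055 and -0.015 m and x of jar in the frame of empty_rack between 0.023 and 0.047 m) or (x of liner_jar in the frame of full_rack between 0.015 and 0.055 m and x of jar in the frame of empty_rack between -0.047 and -0.023 m) or (x of liner_jar in the frame of full_rack between 0.085 and 0.125 m and x of jar in the frame of empty_rack between -0.117 and -0.093 m)) and y of jar in the frame of empty_rack between -0.012 and 0.012 m and z of jar in the frame of empty_rack between 0.004 and 0.012 m and angle between each of jar, spool, red_flask, cot_box's own z axis and vertical below 0.12 rad and linear speed of each of jar, spool, red_flask, cot_box below 0.02 m/s and contact force between each of jar, spool, red_flask, cot_box and the fingers below 0.1 N and ((x of liner_spool in the frame of full_rack between -0.125 and -0.085 m and x of spool in the frame of empty_rack between 0.093 and 0.117 m) or (x of liner_spool in the frame of full_rack between -0.055 and -0.015 m and x of spool in the frame of empty_rack between 0.023 and 0.047 m) or (x of liner_spool in the frame of full_rack between 0.015 and 0.055 m and x of spool in the frame of empty_rack between -0.047 and -0.023 m) or (x of liner_spool in the frame of full_rack between 0.085 and 0.125 m and x of spool in the frame of empty_rack between -0.117 and -0.093 m)) and y of spool in the frame of empty_rack between -0.012 and 0.012 m and z of spool in the frame of empty_rack between 0.004 and 0.012 m and ((x of liner_red_flask in the frame of full_rack between -0.125 and -0.085 m and x of red_flask in the frame of empty_rack between 0.093 and 0.117 m) or (x of liner_red_flask in the frame of full_rack between -0.055 and -0.015 m and x of red_flask in the frame of empty_rack between 0.023 and 0.047 m) or (x of liner_red_flask in the frame of full_rack between 0.015 and 0.055 m and x of red_flask in the frame of empty_rack between -0.047 and -0.023 m) or (x of liner_red_flask in the frame of full_rack between 0.085 and 0.125 m and x of red_flask in the frame of empty_rack between -0.117 and -0.093 m)) and y of red_flask in the frame of empty_rack between -0.012 and 0.012 m and z of red_flask in the frame of empty_rack between 0.004 and 0.012 m and ((x of liner_cot_box in the frame of full_rack between -0.125 and -0.085 m and x of cot_box in the frame of empty_rack between 0.093 and 0.117 m) or (x of liner_cot_box in the frame of full_rack between -0.055 and -0.015 m and x of cot_box in the frame of empty_rack between 0.023 and 0.047 m) or (x of liner_cot_box in the frame of full_rack between 0.015 and 0.055 m and x of cot_box in the frame of empty_rack between -0.047 and -0.023 m) or (x of liner_cot_box in the frame of full_rack between 0.085 and 0.125 m and x of cot_box in the frame of empty_rack between -0.117 and -0.093 m)) and y of cot_box in the frame of empty_rack between -0.012 and 0.012 m and z of cot_box in the frame of empty_rack between 0.004 and 0.012 m); the robot touches nothing.
It fails at once if one of the four things is tipped far over (angle between any of jar, spool, red_flask, cot_box's own z axis and vertical above 0.8 rad).
It fails at once if the tape roll or the screwdriver is pushed more than 30 mm away (distance of any of green_tape, screwdriver from where it was at the start of the episode above 0.03 m).
It also fails if it takes over 88 s, if anything falls off the work surface, if the arm or the gripper's body presses on something with over 40 N, if the wrist force passes 120 N, or if a joint passes its speed limit or range.

### The arm

A 6-joint arm with a two-finger parallel gripper is mounted at the origin on a cart in front of the work surface, level with it; the furniture and walls round the work are solid. World frame = base frame: x ahead of the robot, y to its left, z up, the work surface at z = 0. Lengths are in m, angles in degrees, forces in N, time in s.
With the tool pointing down it reaches from about 0.35 to 0.875 m from the base axis. Payload 4.2 kg.
Tool frame: the origin (TCP) lies on the front face of the gripper's body, between the roots of the fingers; the fingertips stand 70 mm ahead of it and the grasp point (between the pads) lies 51 mm ahead of it (r.nose_length is the distance from the TCP to the fingertips, in m); z points along the fingers, y is the direction in which the jaws open and shut (so a half turn about z gives the same grasp; the last joint's range is limited). The gripper opens to 87 mm and grips with 3 to 60 N. Pads are 19 mm wide; open, the fingers measure 117 mm over their backs; the gripper's body (75 mm by 190 mm) begins 51 mm behind the grasp point.
Start: joints at [-58.465, 22.042, 0.453, 0, -68.411, -14.817], TCP at [0.18, -0.599, 0.292] pointing down, gripper open.
Joint ranges: [-179.83, 179.83], [-69.29, 118.12], [-61.27, 80.66], [-181.25, 117.63], [-171.15, -9.14], [-177.46, 177.46]. Speed limits (degrees/s): [159.86, 159.86, 180, 180, 180, 180].

### API

Orientations are given as a 3x3 rotation matrix whose columns are the frame's x, y, z axes.
In Python, from station import telemetry, capture, order, r gives the robot as it stands.
- The arm moves only by the tool drive_tool, never from a script. Its argument "series" is a list of rows, each a list of 4 numbers: the shift along the tool's x, y, z as a fraction of full scale, then the turn about the tool's z as a fraction of full scale. In form: [[dx, dy, dz, turn], ...]. A call has 1 to 10 rows; each row is the pose to reach, as a shift and turn from the pose commanded when the call began, along the tool's axes at that moment; what a row does not reach only later rows make up. Full scale, the value 1, is 0.12 m for a shift and 2 rad for a turn. A row lasts 1/8 s, in which the tool goes at most 62.5 mm and 10.7 degrees, less where a joint would pass 70% of its speed; a pose out of reach is approached as far as the arm can. A call with a number of a shift or a turn outside -1 to 1 is refused whole. A call with a gripper value outside its range is refused whole. "fingers" is the finger opening in mm, from 0 to 87, set as the call begins (left out, the last holds). The fingers move at their own pace and stop on an object; the grip force is fixed at half the most. Time passes only in rows, so rows that repeat a pose let the fingers close. It gives the time, the measured TCP pose, the force and the opening at its end, in the units of the state.
- telemetry.sense(): the state, without advancing time (a new reading comes with each control period).
- capture(name): name is "scene" or "top"; returns a dict with "color" (480x640x3 uint8, blue, green, red), "fx", "fy", "cx", "cy" (pixels), "eye" and "attitude" of the camera in the world. Camera axes: x right, y up, looking along -z (the intrinsics and any distortion apply to the point x, -y, -z); pixel columns grow to the right and rows downward; lengths in m; the calibration is good to about 2 mm. A picture is of the moment at which its call begins. There is no depth.
- order.finish_job(): hands the job in, once; it reports no verdict.
The state is a dict: "time_s": time; "joints": joint angles; "joint_velocities": joint speeds; "effort": joint torques, N m; "tcp_pos": TCP position; "ee_rot": TCP orientation; "wrist_force": force on the tool from outside, world axes, zero at the start; "moment": the same for the moment, N m; "gripper_width": opening from 0.0 (shut) to 1.0 (fully open).
Only numpy, scipy, OpenCV 4.12 (cv2) and the standard library are available. Lean on these libraries where they do the work, as an engineer would, in place of code of your own. Each camera call takes 0.05 s, during which the arm holds its last target. There are 200 camera calls.

## Working session

There is one attempt and no reset: what is moved stays moved. The work goes in short steps, Python scripts to look and compute and a tool call to move; the robot and the scene stay as the last step left them, time stands still between calls to the robot, and variables do not carry over. Pictures are saved under pics/ and viewed, about 12 in all and at most 16, crops included, and the job is handed in when it is done.

Besides the shell and the picture viewer there is one more tool, called after "Call:" as a command line: name --pt "numbers of a row" for each row, then --argument value for the rest. drive_tool: Moves the arm, as the interface text tells. Shift numbers are shares of 0.12 m and turn numbers shares of 2 rad, none past 1 either way. Its arguments: {"type":"object","properties":{"series":{"type":"array","items":{"type":"array","items":{"type":"number","minimum":-1,"maximum":1}}},"fingers":{"type":"number"}},"required":["series"]}

```bash
mkdir -p pics; ls; python3 - <<'E'
from station import telemetry,capture
import cv2
for n in("scene","top"):
    c=capture(n);cv2.imwrite(f"pics/{n}0.png",c["color"]);print(n,{k:v for k,v in c.items() if k!="color"})
print(telemetry.sense())
E
```

```text
pics
scene {'fx': 482.7641192002702, 'fy': 482.7641192002702, 'cx': 317.16525729186213, 'cy': 242.7406251019764, 'eye': array([0.19535106, 0.71229957, 0.41626166]), 'attitude': array([[-0.87747915,  0.21464461, -0.42890329],
       [-0.4794273 , -0.36754759,  0.79690541],
       [ 0.01340908,  0.90489583,  0.42542184]])}
top {'fx': 498.0732446544615, 'fy': 498.0732446544615, 'cx': 321.83601195195047, 'cy': 237.66481646266757, 'eye': array([0.47666477, 0.05000491, 0.89411645]), 'attitude': array([[ 2.41340646e-03,  9.96990099e-01, -7.74914056e-02],
       [-9.99996820e-01,  2.46289005e-03,  5.43004894e-04],
       [ 7.32223314e-04,  7.74898487e-02,  9.96992872e-01]])}
{'time_s': 0.1, 'joints': array([-5.84650917e+01,  2.20852079e+01,  3.88031726e-01, -2.52863269e-02,
       -6.84123437e+01, -1.48179573e+01]), 'joint_velocities': array([ 0.00610454, -0.11377095,  0.1531468 ,  0.12427456, -0.00371228,
        0.10920102]), 'effort': array([ 5.39441191e-05, -3.91690314e+01,  1.87935251e+01,  4.23195317e+00,
        1.34420127e-02, -6.97258793e-05]), 'tcp_pos': array([ 0.17969634, -0.5981858 ,  0.29128393]), 'ee_rot': array([[-9.57784213e-01, -2.87487353e-01, -6.49951772e-04],
       [-2.87488073e-01,  9.57782443e-01,  1.84380076e-03],
       [ 9.24429973e-05,  1.95281664e-03, -9.99998089e-01]]), 'wrist_force': array([-0.6899378 ,  0.27423656, -0.78774101]), 'moment': array([-0.014095  , -0.02019158,  0.01954717]), 'gripper_width': 0.9980094188137112}
```

View pics/scene0.png

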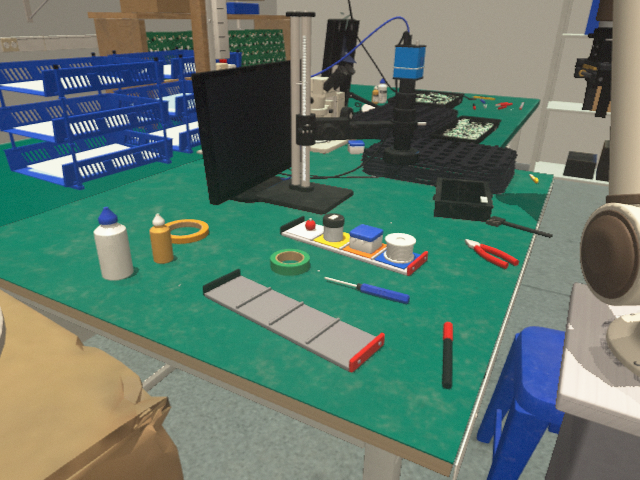

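View pics/top0.png

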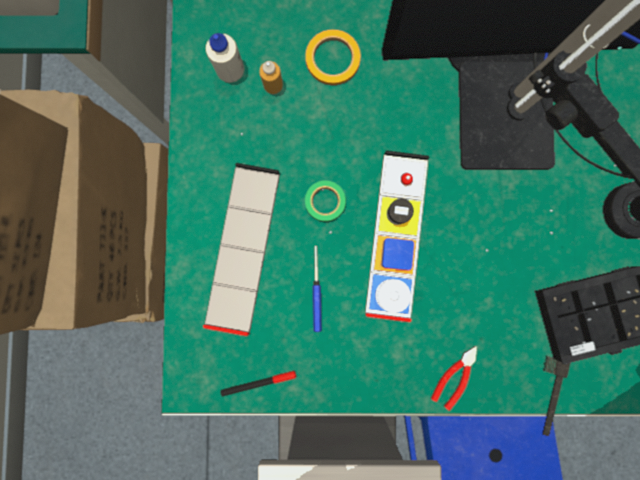

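Red end to black: spool, box, jar, flask. So the grey rack, from black end to red, takes spool, box, jar, flask. Next, an enlarged crop to measure.

```bash
python3 - <<'E'
import cv2
i=cv2.imread("pics/top0.png")[142:340,190:440]
cv2.imwrite("pics/crop1.png",cv2.resize(i,None,fx=3,fy=3,interpolation=cv2.INTER_CUBIC))
E
```

```text
(no output)
```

View pics/crop1.png

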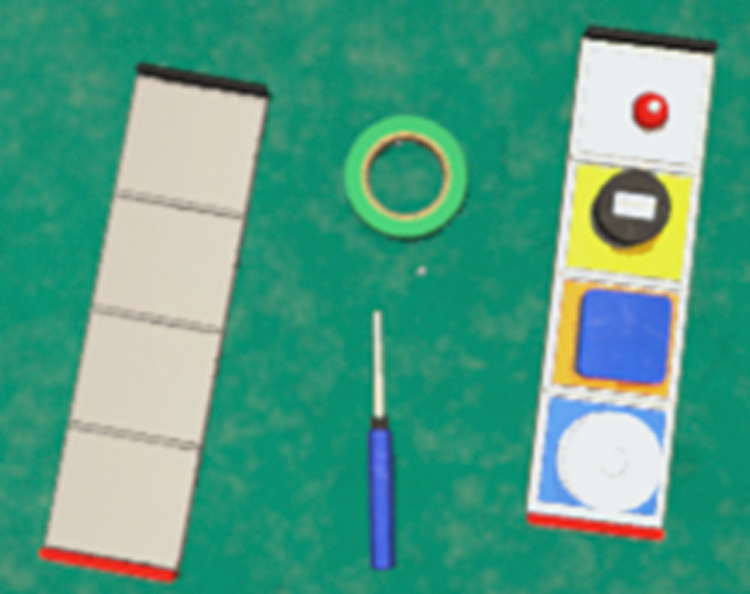

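```bash
cat > h.py <<'E'
import numpy as np, cv2
from station import telemetry,capture
def ray(c,u,v,z):
    d=c["attitude"]@np.array([(u-c["cx"])/c["fx"],-(v-c["cy"])/c["fy"],-1.])
    e=c["eye"]; return (e+d*(z-e[2])/d[2])[:2]
def proj(c,p):
    q=c["attitude"].T@(np.asarray(p)-c["eye"])
    return np.array([c["cx"]-c["fx"]*q[0]/q[2], c["cy"]+c["fy"]*q[1]/q[2]])
E
python3 - <<'E'
from h import *
c=capture("top")
cr=lambda u,v,z: ray(c,190+(u+.5)/3-.5,142+(v+.5)/3-.5,z)
def rack(name,pts):
    P=[cr(u,v,z) for u,v,z in pts]; print(name,"w",np.linalg.norm(P[1]-P[0]),np.linalg.norm(P[3]-P[2]))
    a=(P[0]+P[1])/2;b=(P[2]+P[3])/2; d=a-b;L=np.linalg.norm(d);d/=L
    print(" len",L,"centre",(a+b)/2,"yaw",np.degrees(np.arctan2(d[1],d[0]))); return (a+b)/2,d
# end plates outer top edges z=.020 ; 
G=rack("grey",[(138,65,.02),(269,87,.02),(41,557,.02),(175,581,.02)])
F=rack("full",[(586,27,.02),(716,42,.02),(528,522,.02),(661,538,.02)])
R=rack("grey ridges",[(117,194,.013),(243,214,.013),(67,425,.013),(199,445,.013)])
for n,u,v,z in[("spool",610,460,.047),("box",626,336,.045),("jar",631,207,.057),("flask",650,111,.023)]:
    p=cr(u,v,z); e=p-F[0]; d=F[1]
    print(n,p,"in rack",e@d,e@np.array([-d[1],d[0]]))
hsv=cv2.cvtColor(c["color"],cv2.COLOR_BGR2HSV)
m=cv2.inRange(hsv,(105,120,90),(125,255,255));m[:, :372]=0;m[:,425:]=0;m[:230]=0;m[273:]=0
k=max(cv2.findContours(m,0,1)[0],key=cv2.contourArea);rt=cv2.minAreaRect(k);bp=[ray(c,u,v,.045) for u,v in cv2.boxPoints(rt)]
print(rt,np.mean(bp,0),[np.degrees(np.arctan2(*(bp[i+1]-bp[i])[::-1])) for i in range(3)],[np.linalg.norm(bp[i+1]-bp[i]) for i in range(3)])
for n,lo,hi in[("green",(60,150,130),(75,255,255))]:
    pass
for n,u,v,z in[("tape",406,177,.018),("sd tip",377,312,.006),("sd end",382,568,.012)]: print(n,cr(u,v,z))
E
```

```text
grey w 0.0789559562348788 0.07888040223429783
 len 0.2938193782045498 centre [0.52584644 0.1901687 ] yaw -10.119678491133376
full w 0.07772734150796946 0.07753633594159122
 len 0.2941613187920391 centre [ 0.55020155 -0.08348486] yaw -7.009149649750159
grey ridges w 0.07591773471479106 0.0784949113514839
 len 0.13904346228774253 centre [0.52655528 0.1911276 ] yaw -10.65926186467558
spool [ 0.44556037 -0.07102664] in rack -0.10537941657833393 -0.00040402551736592763
box [ 0.51560539 -0.0810183 ] in rack -0.03463860564156289 -0.001773574184975556
jar [ 0.58790517 -0.08268   ] in rack 0.037323628403371216 0.005399726964002525
flask [ 0.64952903 -0.09984165] in rack 0.10058116010007674 -0.004113835406222279
((397.5287170410156, 253.68443298339844), (28.880903244018555, 28.42822265625), 5.194429397583008) [ 0.5156254  -0.07964619] [np.float64(-5.594560257383448), np.float64(-95.07217678522167), np.float64(174.14935065749086)] [np.float64(0.04858261923834117), np.float64(0.049328899751842764), np.float64(0.04856737637002742)]
tape [0.61062856 0.04407197]
sd tip [0.5313288  0.06110188]
sd end [0.38129485 0.05759617]
```

Call:
drive_tool --pt "-0.33 0.33 0 0.07" --pt "-0.66 0.66 0 0.14" --pt "-1 1 0 0.207" --pt "-1 1 0 0.207" --fingers 87

```text
time_s: 0.65
tcp_pos: [0.2614, -0.4463, 0.2925]
ee_rot: [[-0.993, 0.118, 0.0], [0.118, 0.993, 0.0], [-0.0, 0.001, -1.0]]
wrist_force: [0.0, -0.5, 1.1]
gripper_width: 1.004
```

Call:
drive_tool --pt "-0.1 0.28 0 0" --pt "-0.2 0.56 0 0" --pt "-0.29 0.83 0 0" --pt "-0.29 0.83 0 0"

```text
time_s: 1.15
tcp_pos: [0.3073, -0.3538, 0.2924]
ee_rot: [[-0.993, 0.119, 0.0], [0.119, 0.993, -0.0], [-0.0, -0.0, -1.0]]
wrist_force: [0.0, -0.4, 0.5]
gripper_width: 1.003
```

Call:
drive_tool --pt "-0.1 0.28 0 0" --pt "-0.2 0.56 0 0" --pt "-0.288 0.826 0 0"

```text
time_s: 1.52
tcp_pos: [0.3536, -0.2605, 0.2922]
ee_rot: [[-0.992, 0.123, -0.0], [0.123, 0.992, -0.0], [0.0, -0.0, -1.0]]
wrist_force: [0.8, -0.5, -0.3]
gripper_width: 0.999
```

Call:
drive_tool --pt "-0.1 0.28 0.18 0" --pt "-0.2 0.56 0.36 0" --pt "-0.288 0.826 0.55 0"

```text
time_s: 1.9
tcp_pos: [0.4005, -0.1662, 0.2258]
ee_rot: [[-0.992, 0.123, 0.001], [0.123, 0.992, -0.0], [-0.001, -0.0, -1.0]]
wrist_force: [0.1, -0.2, 0.6]
gripper_width: 0.996
```

Call:
drive_tool --pt "-0.1 0.28 0.18 0" --pt "-0.2 0.56 0.36 0" --pt "-0.288 0.826 0.55 0" --pt "-0.288 0.826 0.55 0"

```text
time_s: 2.4
tcp_pos: [0.4466, -0.0716, 0.1585]
ee_rot: [[-0.993, 0.12, -0.003], [0.12, 0.993, -0.001], [0.003, -0.001, -1.0]]
wrist_force: [0.3, -0.7, -0.2]
gripper_width: 0.999
```

```bash
python3 - <<'E'
from h import *
s=telemetry.sense();print(s["tcp_pos"],s["wrist_force"])
for n,b in(("top",(190,142,250,198)),("scene",(180,180,270,200))):
    c=capture(n);x,y,w,h=b
    cv2.imwrite(f"pics/{n}1.png",cv2.resize(c["color"][y:y+h,x:x+w],None,fx=2.9,fy=2.9,interpolation=cv2.INTER_CUBIC))
    t=s["tcp_pos"]+.07*s["ee_rot"][:,2]; print(n,[(proj(c,t+k*.0435*s["ee_rot"][:,1])-[x,y])*2.9 for k in(-1,1)])
E
```

```text
[ 0.44658934 -0.07164488  0.15854843] [ 0.31423146 -0.74103451 -0.24735055]
top [array([678.66896482, 454.74052785]), array([522.6996867 , 435.41788163])]
scene [array([671.15929636,  88.57629354]), array([607.77883345, 130.78717844])]
```

View pics/scene1.png

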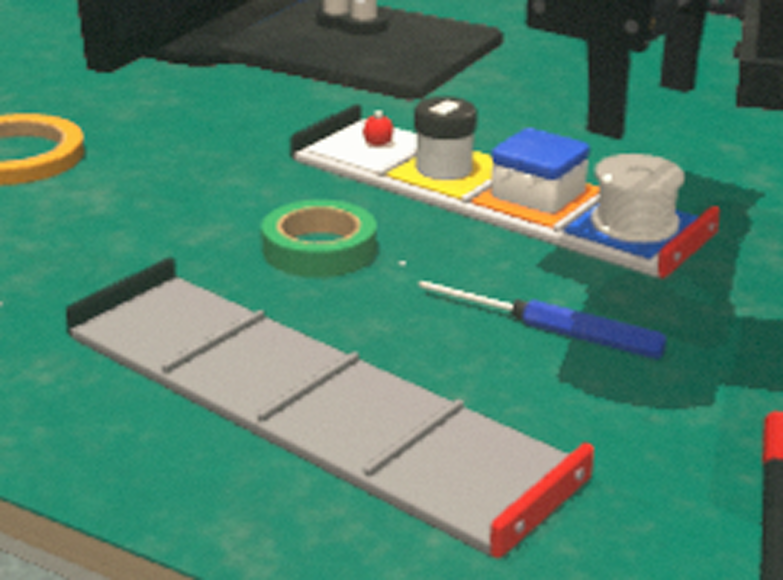

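Spool, box, jar and flask stand in order; the left fingertip sits at (607,130), as projected. I'll cross-check the positions with this camera.

```bash
python3 - <<'E'
from h import *
c=capture("scene")
cr=lambda u,v,z: ray(c,180+u/2.9-.3,180+v/2.9-.3,z)
for n,u,v,z in[("spool",640,172,.047),("box",541,152,.045),("jar",446,106,.057),("flask",378,130,.023)]: print(n,cr(u,v,z))
P=[cr(u,v,.013) for u,v in((164,369),(263,315),(262,417),(355,356),(369,471),(461,404))]
m=[(P[i]+P[i+1])/2 for i in(0,2,4)]; d=m[0]-m[2]; print(m,np.mean(m,0),np.degrees(np.arctan2(d[1],d[0])),np.linalg.norm(d))
E
```

```text
spool [ 0.44319365 -0.07073399]
box [ 0.51174047 -0.07198947]
jar [ 0.5887717  -0.08534066]
flask [ 0.64734095 -0.09505662]
[array([0.59111675, 0.18485591]), array([0.52340914, 0.19597837]), array([0.45462181, 0.20805232])] [0.52304923 0.19629553] -9.644891660956008 0.13845194610551176
```

Call:
drive_tool --pt "0.015 0 0.2 0" --pt "0.015 0 0.4 0" --pt "0.015 0 0.55 0" --pt "0.015 0 0.62 0" --pt "0.015 0 0.62 0"

```text
time_s: 3.18
tcp_pos: [0.4443, -0.0724, 0.086]
ee_rot: [[-0.992, 0.123, -0.0], [0.123, 0.992, -0.0], [0.0, -0.0, -1.0]]
wrist_force: [-0.8, 0.1, 0.5]
gripper_width: 1.002
```

Call:
drive_tool --pt "0 0 0 0" --pt "0 0 0 0" --pt "0 0 0 0" --pt "0 0 0 0" --pt "0 0 0 0" --pt "0 0 0 0" --fingers 45

```text
time_s: 3.92
tcp_pos: [0.4444, -0.0718, 0.0865]
ee_rot: [[-0.993, 0.121, 0.0], [0.121, 0.993, -0.0], [-0.0, -0.0, -1.0]]
wrist_force: [-1.2, 0.1, 7.2]
gripper_width: 0.575
```

Call:
drive_tool --pt "0 0 0 0" --pt "0 0 0 0" --pt "0 0 0 0"

```text
time_s: 4.3
tcp_pos: [0.4444, -0.0718, 0.0865]
ee_rot: [[-0.993, 0.121, 0.0], [0.121, 0.993, -0.0], [-0.0, -0.0, -1.0]]
wrist_force: [-0.8, -0.3, 6.7]
gripper_width: 0.576
```

```bash
python3 - <<'E'
from h import *
c=capture("scene");x,y,w,h=340,180,100,110
a=cv2.resize(c["color"][y:y+h,x:x+w],(400,440),interpolation=cv2.INTER_CUBIC)
c=capture("top");x,y=345,240
b=cv2.resize(c["color"][y:y+h,x:x+w],(400,440),interpolation=cv2.INTER_CUBIC)
cv2.imwrite("pics/grip1.png",np.hstack([a,b]))
E
```

```text
(no output)
```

View pics/grip1.png

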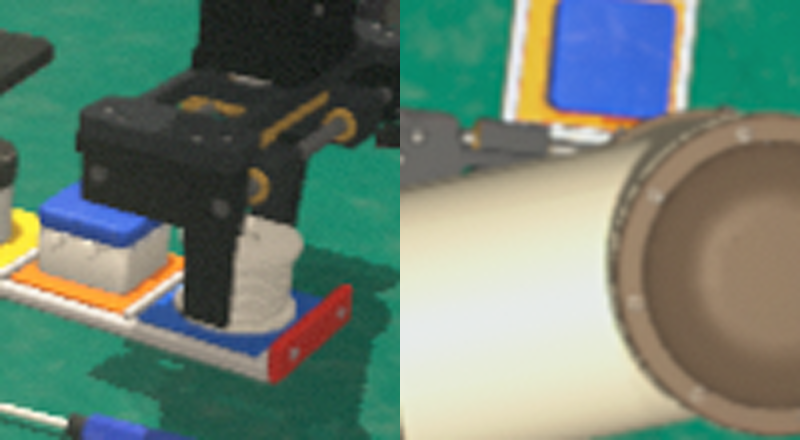

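Call:
drive_tool --pt "0 0 -0.1 0" --pt "0 0 -0.25 0" --pt "0 0 -0.45 0" --pt "0 0 -0.61 0" --pt "0 0 -0.61 0"

```text
time_s: 5.03
tcp_pos: [0.4449, -0.0716, 0.1605]
ee_rot: [[-0.993, 0.122, 0.004], [0.122, 0.993, 0.001], [-0.004, 0.001, -1.0]]
wrist_force: [0.5, 0.1, -2.0]
gripper_width: 0.577
```

Call:
drive_tool --pt "-0.1 0.18 0 0" --pt "-0.21 0.37 0 0" --pt "-0.32 0.55 0 0" --pt "-0.425 0.738 0 0"

```text
time_s: 5.52
tcp_pos: [0.5067, 0.0114, 0.1586]
ee_rot: [[-0.993, 0.122, -0.001], [0.122, 0.993, -0.0], [0.001, -0.0, -1.0]]
wrist_force: [-0.5, -0.4, -1.5]
gripper_width: 0.576
```

Call:
drive_tool --pt "-0.1 0.18 0 0" --pt "-0.21 0.37 0 0" --pt "-0.32 0.55 0 0" --pt "-0.425 0.738 0 0"

```text
time_s: 6.02
tcp_pos: [0.5679, 0.0931, 0.1587]
ee_rot: [[-0.993, 0.122, -0.0], [0.122, 0.993, -0.0], [0.0, -0.0, -1.0]]
wrist_force: [-0.2, 0.2, -1.6]
gripper_width: 0.575
```

Call:
drive_tool --pt "-0.1 0.18 0 0" --pt "-0.21 0.37 0 0" --pt "-0.32 0.55 0 0" --pt "-0.425 0.738 0 0" --pt "-0.425 0.738 0 0" --pt "-0.425 0.738 0 0"

```text
time_s: 6.78
tcp_pos: [0.6281, 0.1735, 0.1583]
ee_rot: [[-0.993, 0.122, -0.002], [0.122, 0.993, -0.001], [0.002, -0.001, -1.0]]
wrist_force: [-1.3, 0.3, -1.9]
gripper_width: 0.575
```

```bash
python3 - <<'E'
from h import *
c=capture("scene");x,y,w,h=190,160,230,210
cv2.imwrite("pics/place1.png",cv2.resize(c["color"][y:y+h,x:x+w],None,fx=2.8,fy=2.8,interpolation=cv2.INTER_CUBIC))
E
```

```text
(no output)
```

View pics/place1.png

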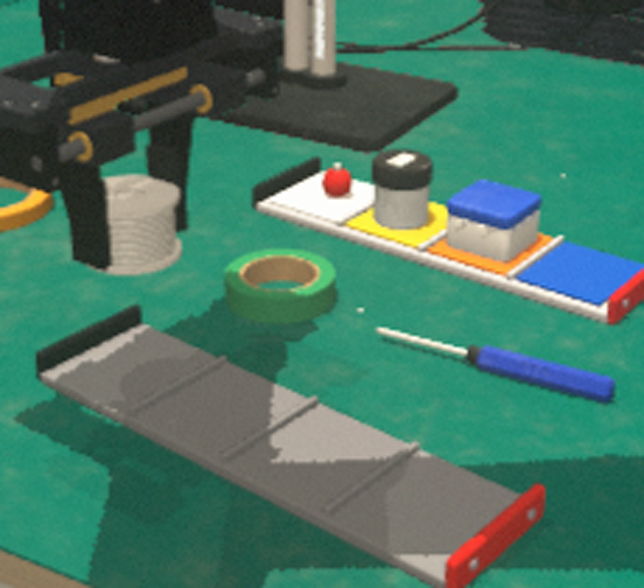

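Spool is held upright over the far place. Lowering.

Call:
drive_tool --pt "0 0 0.2 0" --pt "0 0 0.4 0" --pt "0 0 0.54 0" --pt "0 0 0.59 0" --pt "0 0 0.61 0" --pt "0 0 0.615 0" --pt "0 0 0.615 0"

```text
time_s: 7.7
tcp_pos: [0.6289, 0.1735, 0.086]
ee_rot: [[-0.993, 0.122, 0.001], [0.122, 0.993, 0.001], [-0.001, 0.001, -1.0]]
wrist_force: [-0.9, 0.2, -1.9]
gripper_width: 0.578
```

Call:
drive_tool --pt "0 0 0.01 0" --pt "0 0 0.015 0" --pt "0 0 0.02 0" --pt "0 0 0.02 0"

```text
time_s: 8.2
tcp_pos: [0.6287, 0.1734, 0.0837]
ee_rot: [[-0.993, 0.122, 0.001], [0.122, 0.993, 0.0], [-0.001, 0.0, -1.0]]
wrist_force: [-1.8, 0.3, 3.6]
gripper_width: 0.577
```

Call:
drive_tool --pt "0 0 0 0" --pt "0 0 0 0" --pt "0 0 0 0" --pt "0 0 0 0" --pt "0 0 0 0" --pt "0 0 -0.1 0" --pt "0 0 -0.3 0" --pt "0 0 -0.5 0" --pt "0 0 -0.63 0" --fingers 87

```text
time_s: 9.32
tcp_pos: [0.6289, 0.1732, 0.1605]
ee_rot: [[-0.993, 0.122, 0.002], [0.122, 0.993, 0.001], [-0.002, 0.001, -1.0]]
wrist_force: [-0.1, 0.1, 0.4]
gripper_width: 1.001
```

Call:
drive_tool --pt "0.08 -0.24 0 0" --pt "0.15 -0.48 0 0" --pt "0.228 -0.734 0 0"

```text
time_s: 9.7
tcp_pos: [0.5901, 0.0883, 0.1588]
ee_rot: [[-0.993, 0.122, -0.0], [0.122, 0.993, -0.0], [0.0, -0.0, -1.0]]
wrist_force: [0.4, -0.3, 0.6]
gripper_width: 1.003
```

Call:
drive_tool --pt "0.08 -0.24 0 0" --pt "0.15 -0.48 0 0" --pt "0.228 -0.734 0 0"

```text
time_s: 10.07
tcp_pos: [0.5522, 0.0041, 0.1588]
ee_rot: [[-0.993, 0.122, 0.0], [0.122, 0.993, -0.0], [-0.0, -0.0, -1.0]]
wrist_force: [-0.5, 0.4, 0.7]
gripper_width: 0.998
```

Call:
drive_tool --pt "0.08 -0.24 0 0" --pt "0.15 -0.48 0 0" --pt "0.228 -0.734 0 0" --pt "0.228 -0.734 0 0" --pt "0.228 -0.734 0 0"

```text
time_s: 10.7
tcp_pos: [0.5152, -0.0788, 0.1588]
ee_rot: [[-0.993, 0.122, 0.001], [0.122, 0.993, 0.0], [-0.001, 0.0, -1.0]]
wrist_force: [0.3, -0.5, -0.5]
gripper_width: 0.996
```

```bash
python3 - <<'E'
from h import *
c=capture("scene");x,y,w,h=190,160,230,210
cv2.imwrite("pics/place2.png",cv2.resize(c["color"][y:y+h,x:x+w],None,fx=2.8,fy=2.8,interpolation=cv2.INTER_CUBIC))
E
```

```text
(no output)
```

View pics/place2.png

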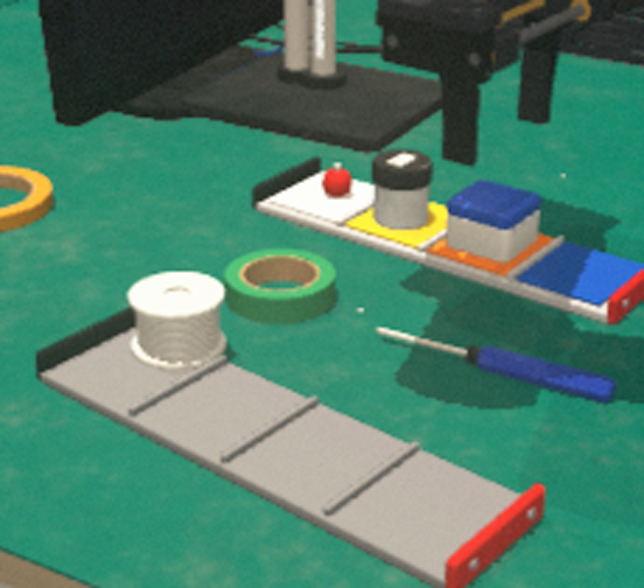

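The spool looks offset across the row. I'll measure it.

```bash
python3 - <<'E'
from h import *
c=capture("scene");t=capture("top")
cr=lambda u,v,z: ray(c,190+u/2.8-.3,160+v/2.8-.3,z)
print("top face",cr(176,292,.044),"bottom",cr(179,342,.008))
for u,v in((150,327),(222,366),(48,376),(130,412)): print(cr(u,v,.008))
x,y,w,h=190,142,100,198
cv2.imwrite("pics/top2.png",cv2.resize(t["color"][y:y+h,x:x+w],None,fx=3,fy=3,interpolation=cv2.INTER_CUBIC))
for p in((.6286,.1734,.044),(.6286,.1734,.008)): print((proj(t,p)-[x,y])*3, (proj(c,p)-[190,160])*2.8)
E
```

```text
top face [0.62328938 0.14114465] bottom [0.62524857 0.1379877 ]
[0.65143669 0.13173644]
[0.58712691 0.14848901]
[0.66751484 0.20768899]
[0.60351555 0.214759  ]
[180.48631853 137.60766604] [134.52048978 311.68383644]
[189.0637012  148.25391425] [137.99398503 365.94435871]
```

View pics/top2.png

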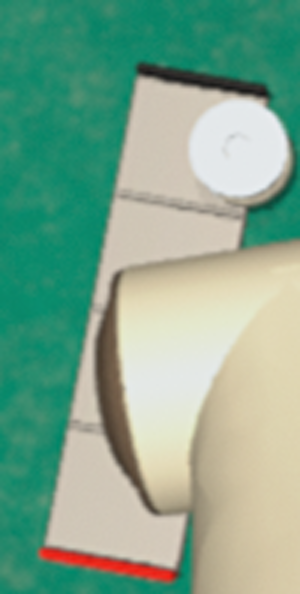

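```bash
python3 - <<'E'
from h import *
c=capture("scene")
cr=lambda u,v,z: ray(c,190+u/2.8-.3,160+v/2.8-.3,z)
print("held bottom",cr(144,250,.083),"top",cr(142,195,.119),"TCP .6281,.1735")
for k in (-1,1): print("finger",(proj(c,np.array([.6281,.1735,.0883])+k*np.array([.122,.993,0])*.025)-[190,160])*2.8)
for k in (-1,1): print("open finger now",(proj(c,np.array([.5152,-.0788,.0888])+k*np.array([.122,.993,0])*.0435)-[190,160])*2.8)
E
```

```text
held bottom [0.62352332 0.16856786] top [0.61960316 0.17243346] TCP .6281,.1735
finger [161.5453773  227.09155246]
finger [ 98.23382567 257.97134285]
open finger now [528.20401608 119.62872775]
open finger now [462.46321848 156.93898849]
```

The spool was held centred but ended up about 33 mm toward -y on release, still upright. I'll handle the box with a stepped release to understand why, then mend the spool.

Call:
drive_tool --pt "0 0 0.2 0" --pt "0 0 0.4 0" --pt "0 0 0.55 0" --pt "0 0 0.615 0" --pt "0 0 0.615 0" --pt "0 0 0.615 0"

```text
time_s: 11.65
tcp_pos: [0.5154, -0.0788, 0.0853]
ee_rot: [[-0.993, 0.121, 0.001], [0.121, 0.993, 0.0], [-0.001, 0.0, -1.0]]
wrist_force: [-0.1, 0.6, 0.5]
gripper_width: 1.0
```

Call:
drive_tool --pt "0 0 0 0" --pt "0 0 0 0" --pt "0 0 0 0" --pt "0 0 0 0" --pt "0 0 0 0" --pt "0 0 0 0" --fingers 42

```text
time_s: 12.4
tcp_pos: [0.5148, -0.079, 0.0847]
ee_rot: [[-0.993, 0.122, -0.0], [0.122, 0.993, -0.0], [0.0, -0.0, -1.0]]
wrist_force: [0.7, -0.0, 0.8]
gripper_width: 0.583
```

Call:
drive_tool --pt "0 0 -0.1 0" --pt "0 0 -0.25 0" --pt "0 0 -0.45 0" --pt "0 0 -0.62 0" --pt "0 0 -0.62 0"

```text
time_s: 13.02
tcp_pos: [0.5159, -0.0788, 0.1611]
ee_rot: [[-0.993, 0.122, 0.005], [0.122, 0.993, 0.001], [-0.005, 0.001, -1.0]]
wrist_force: [-0.3, 0.3, -0.3]
gripper_width: 0.585
```

Call:
drive_tool --pt "-0.01 0.18 0 0" --pt "-0.02 0.37 0 0" --pt "-0.03 0.55 0 0" --pt "-0.034 0.745 0 0"

```text
time_s: 13.52
tcp_pos: [0.5293, 0.0098, 0.1581]
ee_rot: [[-0.992, 0.122, -0.002], [0.122, 0.992, -0.0], [0.002, -0.0, -1.0]]
wrist_force: [0.4, 0.1, -0.3]
gripper_width: 0.582
```

Call:
drive_tool --pt "-0.01 0.18 0 0" --pt "-0.02 0.37 0 0" --pt "-0.03 0.55 0 0" --pt "-0.034 0.745 0 0"

```text
time_s: 14.02
tcp_pos: [0.5448, 0.0987, 0.1588]
ee_rot: [[-0.993, 0.122, -0.0], [0.122, 0.993, -0.0], [0.0, -0.0, -1.0]]
wrist_force: [-0.2, 0.2, -0.1]
gripper_width: 0.584
```

Call:
drive_tool --pt "-0.01 0.18 0 0" --pt "-0.02 0.37 0 0" --pt "-0.03 0.55 0 0" --pt "-0.034 0.745 0 0" --pt "-0.034 0.745 0 0" --pt "-0.034 0.745 0 0"

```text
time_s: 14.78
tcp_pos: [0.5594, 0.1858, 0.1588]
ee_rot: [[-0.993, 0.122, -0.001], [0.122, 0.993, -0.0], [0.001, -0.0, -1.0]]
wrist_force: [0.4, -0.4, -0.6]
gripper_width: 0.587
```

Call:
drive_tool --pt "0 0 0.2 0" --pt "0 0 0.4 0" --pt "0 0 0.54 0" --pt "0 0 0.59 0" --pt "0 0 0.62 0" --pt "0 0 0.62 0" --pt "0 0 0.62 0"

```text
time_s: 15.65
tcp_pos: [0.56, 0.1859, 0.0853]
ee_rot: [[-0.993, 0.122, 0.001], [0.122, 0.993, 0.001], [-0.001, 0.001, -1.0]]
wrist_force: [0.1, -0.3, -0.5]
gripper_width: 0.582
```

Call:
drive_tool --pt "0 0 0.01 0" --pt "0 0 0.015 0" --pt "0 0 0.02 0" --pt "0 0 0.02 0"

```text
time_s: 16.15
tcp_pos: [0.5596, 0.1857, 0.0822]
ee_rot: [[-0.993, 0.122, -0.0], [0.122, 0.993, -0.0], [0.0, -0.0, -1.0]]
wrist_force: [0.2, 0.1, 0.3]
gripper_width: 0.582
```

Call:
drive_tool --pt "0 0 0 0" --pt "0 0 0 0" --pt "0 0 0 0" --fingers 58

```text
time_s: 16.52
tcp_pos: [0.5597, 0.1858, 0.0823]
ee_rot: [[-0.993, 0.122, 0.0], [0.122, 0.993, 0.0], [-0.0, 0.0, -1.0]]
wrist_force: [0.9, -0.3, 0.9]
gripper_width: 0.664
```

```bash
python3 - <<'E'
from h import *
c=capture("scene")
x,y,w,h=190,160,230,210
cv2.imwrite("pics/place3.png",cv2.resize(c["color"][y:y+h,x:x+w],None,fx=2.8,fy=2.8,interpolation=cv2.INTER_CUBIC))
for p in((.56,.1859,.042),(.56,.1859,.008)): print((proj(c,p)-[x,y])*2.8)
E
```

```text
[222.52691468 354.73000935]
[224.28156347 407.8379764 ]
```

View pics/place3.png

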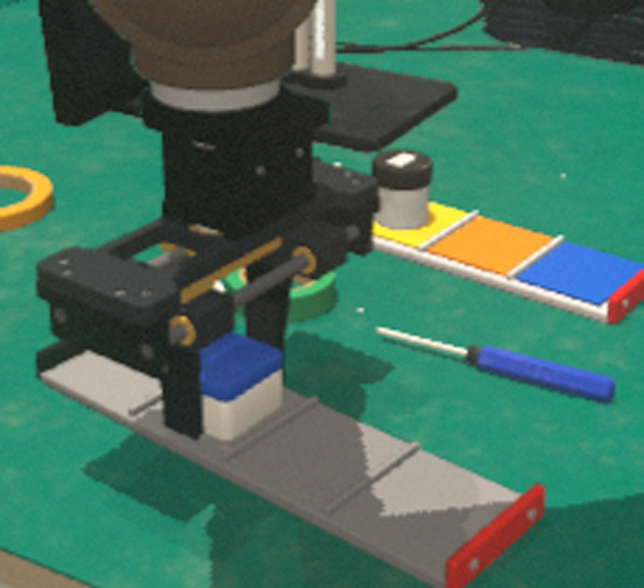

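Box released in place. Now open fully, rise, and go over the displaced spool with a narrower opening, because the tape is near.

Call:
drive_tool --pt "0 0 0 0" --pt "0 0 0 0" --pt "0 0 -0.05 0" --pt "0 0 -0.15 0" --pt "0 0 -0.35 0" --pt "0 0 -0.55 0" --pt "0 0 -0.64 0" --pt "0 0 -0.64 0" --fingers 72

```text
time_s: 17.58
tcp_pos: [0.5599, 0.1859, 0.1601]
ee_rot: [[-0.993, 0.122, 0.002], [0.122, 0.993, 0.001], [-0.002, 0.002, -1.0]]
wrist_force: [0.3, 0.0, -0.4]
gripper_width: 0.828
```

Call:
drive_tool --pt "-0.29 -0.16 0 0" --pt "-0.579 -0.318 0 0" --pt "-0.579 -0.318 0 0" --pt "-0.579 -0.318 0 0" --fingers 68

```text
time_s: 18.08
tcp_pos: [0.6232, 0.1391, 0.1578]
ee_rot: [[-0.992, 0.123, -0.003], [0.123, 0.992, -0.001], [0.002, -0.001, -1.0]]
wrist_force: [0.2, 0.3, -0.1]
gripper_width: 0.779
```

```bash
python3 - <<'E'
from h import *
c=capture("scene")
x,y,w,h=190,200,200,180
cv2.imwrite("pics/place4.png",cv2.resize(c["color"][y:y+h,x:x+w],None,fx=3.2,fy=3.2,interpolation=cv2.INTER_CUBIC))
for p in((.5597,.1858,.042),(.6235,.14,.044),(.6235,.14,.008)): print((proj(c,p)-[x,y])*3.2)
E
```

```text
[254.96031249 277.47318314]
[201.14709405 203.76698763]
[204.10490934 264.37678249]
```

View pics/place4.png

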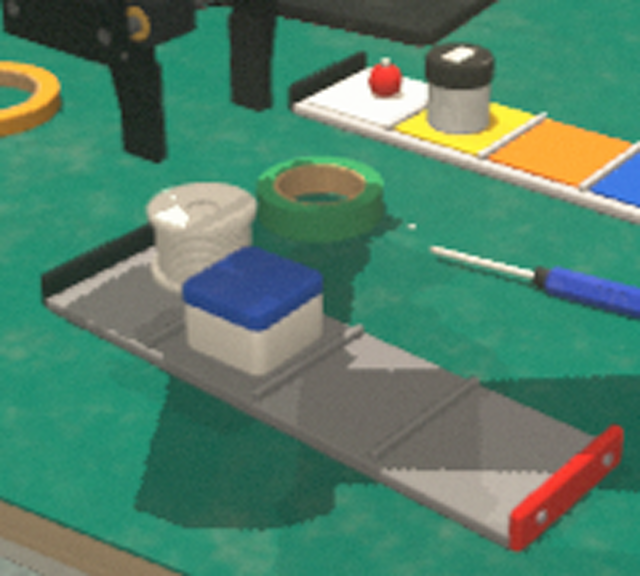

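Box well placed; spool upright at the far edge (201,206), as predicted. Regrip it.

Call:
drive_tool --pt "0 0 0.2 0" --pt "0 0 0.4 0" --pt "0 0 0.53 0" --pt "0 0 0.6 0" --pt "0 0 0.6 0" --pt "0 0 0.6 0"

```text
time_s: 18.88
tcp_pos: [0.6245, 0.1397, 0.0879]
ee_rot: [[-0.993, 0.122, 0.002], [0.122, 0.993, 0.001], [-0.001, 0.001, -1.0]]
wrist_force: [0.7, -0.1, -0.9]
gripper_width: 0.783
```

Call:
drive_tool --pt "0 0 0 0" --pt "0 0 0 0" --pt "0 0 0 0" --pt "0 0 0 0" --pt "0 0 0 0" --fingers 45

```text
time_s: 19.5
tcp_pos: [0.6243, 0.1397, 0.0875]
ee_rot: [[-0.993, 0.122, 0.001], [0.122, 0.993, 0.0], [-0.001, 0.001, -1.0]]
wrist_force: [-0.5, 1.6, 2.9]
gripper_width: 0.595
```

Call:
drive_tool --pt "0 0 -0.05 0" --pt "0 0 -0.1 0" --pt "0 0.07 -0.1 0" --pt "0 0.14 -0.1 0" --pt "0 0.21 -0.1 0" --pt "0 0.283 -0.1 0" --pt "0 0.283 -0.1 0" --pt "0 0.283 -0.05 0" --pt "0 0.283 -0.02 0" --pt "0 0.283 -0.01 0"

```text
time_s: 20.75
tcp_pos: [0.6279, 0.1726, 0.0879]
ee_rot: [[-0.993, 0.122, -0.001], [0.122, 0.993, -0.001], [0.001, -0.001, -1.0]]
wrist_force: [-0.5, 0.0, 1.2]
gripper_width: 0.591
```

Call:
drive_tool --pt "0 0 0 0" --pt "0 0 0.01 0" --pt "0 0 0.01 0"

```text
time_s: 21.12
tcp_pos: [0.6284, 0.1731, 0.0878]
ee_rot: [[-0.993, 0.122, 0.001], [0.122, 0.993, 0.0], [-0.001, 0.0, -1.0]]
wrist_force: [-1.9, -0.3, 1.6]
gripper_width: 0.594
```

Call:
drive_tool --pt "0 0 0 0" --pt "0 0 0 0" --pt "0 0 0 0" --fingers 58

```text
time_s: 21.5
tcp_pos: [0.6282, 0.1732, 0.0869]
ee_rot: [[-0.993, 0.122, 0.0], [0.122, 0.993, 0.0], [-0.0, 0.0, -1.0]]
wrist_force: [0.2, -1.2, -0.4]
gripper_width: 0.663
```

```bash
python3 - <<'E'
from h import *
c=capture("scene")
x,y,w,h=190,220,140,130
cv2.imwrite("pics/place5.png",cv2.resize(c["color"][y:y+h,x:x+w],None,fx=4,fy=4,interpolation=cv2.INTER_CUBIC))
for p in((.6286,.1734,.044),(.6286,.1734,.008)): print((proj(c,p)-[x,y])*4)
E
```

```text
[192.17212826 205.26262349]
[197.13426432 282.7776553 ]
```

View pics/place5.png

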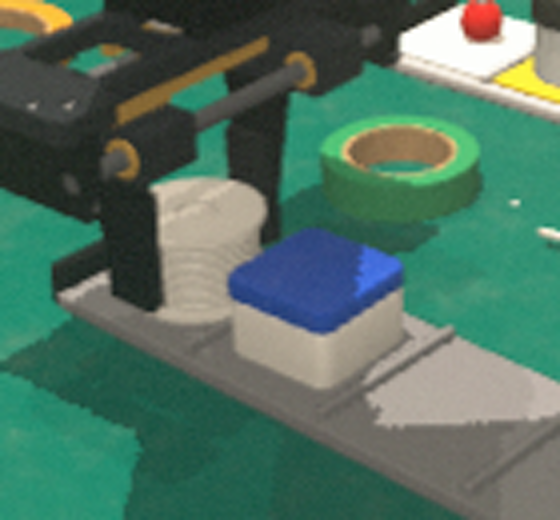

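Call:
drive_tool --pt "0 0 0 0" --pt "0 0 0 0" --pt "0 0 0 0" --fingers 66

```text
time_s: 21.92
tcp_pos: [0.6281, 0.1731, 0.087]
ee_rot: [[-0.993, 0.122, -0.0], [0.122, 0.993, 0.0], [0.0, 0.0, -1.0]]
wrist_force: [0.9, 0.1, -0.6]
gripper_width: 0.758
```

Call:
drive_tool --pt "0 0 0 0" --pt "0 0 0 0" --pt "0 0 0 0" --pt "0 0 -0.08 0" --pt "0 0 -0.16 0" --pt "0 0 -0.3 0" --pt "0 0 -0.45 0" --pt "0 0 -0.6 0" --fingers 78

```text
time_s: 22.92
tcp_pos: [0.6283, 0.1732, 0.161]
ee_rot: [[-0.993, 0.122, 0.001], [0.122, 0.993, 0.001], [-0.001, 0.001, -1.0]]
wrist_force: [-1.1, -0.2, 0.2]
gripper_width: 0.899
```

Call:
drive_tool --pt "0.08 -0.24 0 0" --pt "0.1 -0.48 0 0" --pt "0.1 -0.73 0 0" --pt "0.1 -0.73 0 0"

```text
time_s: 23.42
tcp_pos: [0.6051, 0.085, 0.1594]
ee_rot: [[-0.992, 0.125, -0.001], [0.125, 0.992, -0.0], [0.001, -0.0, -1.0]]
wrist_force: [1.0, 0.4, -0.5]
gripper_width: 0.896
```

```bash
python3 - <<'E'
from h import *
c=capture("scene")
x,y,w,h=190,180,200,190
cv2.imwrite("pics/place6.png",cv2.resize(c["color"][y:y+h,x:x+w],None,fx=3.1,fy=3.1,interpolation=cv2.INTER_CUBIC))
for p in((.6286,.1734,.044),(.6286,.1734,.008)): print((proj(c,p)-[x,y])*3.1)
E
```

```text
[148.9333994 283.0785332]
[152.77905485 343.15268285]
```

View pics/place6.png

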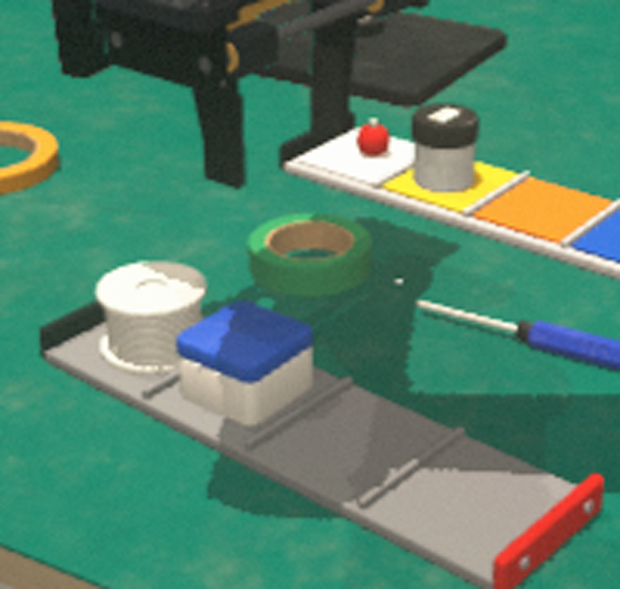

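Spool is now in place: top (151,287) against predicted (149,283). On to the jar.

Call:
drive_tool --pt "0 -0.24 0 0" --pt "-0.01 -0.48 0 0" --pt "-0.016 -0.707 0 0"

```text
time_s: 23.85
tcp_pos: [0.5974, 0.0029, 0.1591]
ee_rot: [[-0.993, 0.121, 0.0], [0.121, 0.993, -0.0], [-0.0, 0.0, -1.0]]
wrist_force: [-0.1, 0.5, 0.1]
gripper_width: 0.902
```

Call:
drive_tool --pt "0 -0.24 0 0" --pt "-0.01 -0.48 0 0" --pt "-0.016 -0.707 0 0" --pt "-0.016 -0.707 0 0" --pt "-0.016 -0.707 0 0"

```text
time_s: 24.48
tcp_pos: [0.589, -0.0807, 0.1591]
ee_rot: [[-0.993, 0.121, 0.0], [0.121, 0.993, 0.0], [-0.0, 0.0, -1.0]]
wrist_force: [-0.5, -0.1, -0.2]
gripper_width: 0.901
```

Call:
drive_tool --pt "0 0 0.2 0" --pt "0 0 0.4 0" --pt "0 0 0.55 0" --pt "0 0 0.6 0" --pt "0 0 0.6 0" --pt "0 0 0.6 0"

```text
time_s: 25.22
tcp_pos: [0.5893, -0.0809, 0.0879]
ee_rot: [[-0.993, 0.121, 0.002], [0.121, 0.993, 0.0], [-0.002, 0.0, -1.0]]
wrist_force: [0.1, -0.7, -0.1]
gripper_width: 0.897
```

Call:
drive_tool --pt "0 0 0 0" --pt "0 0 0 0" --pt "0 0 0 0" --pt "0 0 0 0" --pt "0 0 0 0" --pt "0 0 0 0" --fingers 34

```text
time_s: 25.98
tcp_pos: [0.5887, -0.0814, 0.0872]
ee_rot: [[-0.993, 0.122, 0.0], [0.122, 0.993, -0.0], [-0.0, -0.0, -1.0]]
wrist_force: [0.1, -0.8, 1.0]
gripper_width: 0.478
```

Call:
drive_tool --pt "0 0 -0.1 0" --pt "0 0 -0.25 0" --pt "0 0 -0.45 0" --pt "0 0 -0.62 0" --pt "0 0 -0.62 0"

```text
time_s: 26.6
tcp_pos: [0.5897, -0.0811, 0.1638]
ee_rot: [[-0.993, 0.122, 0.005], [0.122, 0.993, 0.001], [-0.005, 0.001, -1.0]]
wrist_force: [-0.1, -1.2, -0.3]
gripper_width: 0.476
```

Call:
drive_tool --pt "0.09 0.18 0 0" --pt "0.18 0.37 0 0" --pt "0.27 0.55 0 0" --pt "0.364 0.738 0 0"

```text
time_s: 27.1
tcp_pos: [0.5553, 0.0126, 0.1605]
ee_rot: [[-0.992, 0.122, -0.002], [0.122, 0.992, -0.0], [0.002, -0.0, -1.0]]
wrist_force: [-0.4, -0.7, -1.0]
gripper_width: 0.473
```

Call:
drive_tool --pt "0.09 0.18 0 0" --pt "0.18 0.37 0 0" --pt "0.27 0.55 0 0" --pt "0.364 0.738 0 0"

```text
time_s: 27.6
tcp_pos: [0.5227, 0.1057, 0.1606]
ee_rot: [[-0.993, 0.122, -0.002], [0.122, 0.993, -0.001], [0.002, -0.001, -1.0]]
wrist_force: [-0.2, -0.6, -0.3]
gripper_width: 0.477
```

Call:
drive_tool --pt "0.09 0.18 0 0" --pt "0.18 0.37 0 0" --pt "0.27 0.55 0 0" --pt "0.364 0.738 0 0" --pt "0.364 0.738 0 0" --pt "0.364 0.738 0 0"

```text
time_s: 28.35
tcp_pos: [0.4907, 0.198, 0.1609]
ee_rot: [[-0.993, 0.122, -0.001], [0.122, 0.993, -0.001], [0.001, -0.001, -1.0]]
wrist_force: [-0.1, -0.6, -0.2]
gripper_width: 0.479
```

Call:
drive_tool --pt "0 0 0.2 0" --pt "0 0 0.4 0" --pt "0 0 0.54 0" --pt "0 0 0.59 0" --pt "0 0 0.61 0" --pt "0 0 0.61 0" --pt "0 0 0.61 0"

```text
time_s: 29.22
tcp_pos: [0.4913, 0.1986, 0.0889]
ee_rot: [[-0.993, 0.122, 0.001], [0.122, 0.993, 0.001], [-0.001, 0.001, -1.0]]
wrist_force: [1.1, -0.2, -1.3]
gripper_width: 0.479
```

Call:
drive_tool --pt "0 0 0.01 0" --pt "0 0 0.02 0" --pt "0 0 0.025 0" --pt "0 0 0.025 0"

```text
time_s: 29.72
tcp_pos: [0.491, 0.1984, 0.0852]
ee_rot: [[-0.993, 0.122, -0.0], [0.122, 0.993, -0.0], [0.0, -0.0, -1.0]]
wrist_force: [0.3, -0.4, -0.6]
gripper_width: 0.475
```

Call:
drive_tool --pt "0 0 0 0" --pt "0 0 0 0" --pt "0 0 0 0" --fingers 50

```text
time_s: 30.1
tcp_pos: [0.4911, 0.1984, 0.0854]
ee_rot: [[-0.993, 0.122, 0.0], [0.122, 0.993, 0.0], [-0.0, 0.0, -1.0]]
wrist_force: [0.5, 0.8, 0.9]
gripper_width: 0.569
```

Call:
drive_tool --pt "0 0 0 0" --pt "0 0 0 0" --pt "0 0 0 0" --pt "0 0 -0.08 0" --pt "0 0 -0.16 0" --pt "0 0 -0.3 0" --pt "0 0 -0.45 0" --pt "0 0 -0.62 0" --fingers 66

```text
time_s: 31.1
tcp_pos: [0.491, 0.1984, 0.161]
ee_rot: [[-0.993, 0.122, 0.001], [0.122, 0.993, 0.0], [-0.0, 0.0, -1.0]]
wrist_force: [0.1, 0.1, -0.2]
gripper_width: 0.759
```

Call:
drive_tool --pt "-0.14 -0.19 0 0" --pt "-0.27 -0.38 0 0" --pt "-0.4 -0.57 0 0" --pt "-0.534 -0.764 0 0"

```text
time_s: 31.6
tcp_pos: [0.5439, 0.0989, 0.1607]
ee_rot: [[-0.993, 0.122, 0.001], [0.122, 0.993, 0.001], [-0.001, 0.001, -1.0]]
wrist_force: [0.2, 0.3, -0.2]
gripper_width: 0.763
```

Call:
drive_tool --pt "-0.14 -0.19 0 0" --pt "-0.27 -0.38 0 0" --pt "-0.4 -0.57 0 0" --pt "-0.534 -0.764 0 0"

```text
time_s: 32.1
tcp_pos: [0.5963, -0.0, 0.1606]
ee_rot: [[-0.993, 0.122, 0.001], [0.122, 0.993, 0.0], [-0.001, 0.0, -1.0]]
wrist_force: [0.9, 0.9, -0.4]
gripper_width: 0.761
```

Call:
drive_tool --pt "-0.14 -0.19 0 0" --pt "-0.27 -0.38 0 0" --pt "-0.4 -0.57 0 0" --pt "-0.534 -0.764 0 0" --pt "-0.534 -0.764 0 0" --pt "-0.534 -0.764 0 0"

```text
time_s: 32.85
tcp_pos: [0.6479, -0.0978, 0.16]
ee_rot: [[-0.993, 0.122, -0.0], [0.122, 0.993, 0.0], [0.0, 0.0, -1.0]]
wrist_force: [0.3, -0.1, -1.0]
gripper_width: 0.759
```

```bash
python3 - <<'E'
from h import *
c=capture("scene")
x,y,w,h=190,160,230,210
cv2.imwrite("pics/place7.png",cv2.resize(c["color"][y:y+h,x:x+w],None,fx=2.8,fy=2.8,interpolation=cv2.INTER_CUBIC))
for p in((.491,.1984,.054),(.491,.1984,.008),(.6286,.1734,.044),(.5597,.1858,.042)): print((proj(c,p)-[x,y])*2.8)
hsv=cv2.cvtColor(c["color"],cv2.COLOR_BGR2HSV)
m=(cv2.inRange(hsv,(0,150,60),(8,255,255))|cv2.inRange(hsv,(172,150,60),(180,255,255)));m[250:]=0;m[:,:270]=0;m[:,350:]=0
k=max(cv2.findContours(m,0,1)[0],key=cv2.contourArea);bx=cv2.boundingRect(k);print(bx);print(ray(c,bx[0]+bx[2]/2-.5,bx[1]+bx[3]/2-.5,.022))
E
```

```text
[321.00707722 379.42099294]
[320.79897132 454.59534859]
[134.52048978 311.68383644]
[223.09027342 354.78903525]
(305, 221, 10, 9)
[ 0.64823418 -0.09434672]
```

View pics/place7.png

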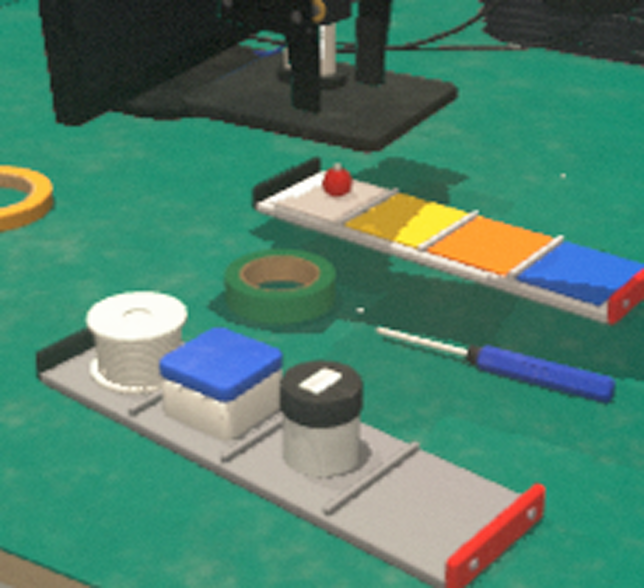

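All three stand in place: jar lid at (321,379) as predicted. Grasp the flask.

Call:
drive_tool --pt "0 0 0.2 0" --pt "0 0 0.4 0" --pt "0 0 0.55 0" --pt "0 0 0.61 0" --pt "0 0 0.635 0" --pt "0 0 0.635 0" --pt "0 0 0.635 0"

```text
time_s: 33.78
tcp_pos: [0.6487, -0.098, 0.0842]
ee_rot: [[-0.993, 0.122, 0.001], [0.122, 0.993, 0.0], [-0.001, 0.0, -1.0]]
wrist_force: [0.4, 0.5, -1.1]
gripper_width: 0.754
```

Call:
drive_tool --pt "0 0 0 0" --pt "0 0 0 0" --pt "0 0 0 0" --pt "0 0 0 0" --pt "0 0 0 0" --pt "0 0 0 0" --pt "0 0 0 0" --pt "0 0 0 0" --fingers 16

```text
time_s: 34.78
tcp_pos: [0.6483, -0.0981, 0.0835]
ee_rot: [[-0.993, 0.122, 0.0], [0.122, 0.993, -0.0], [-0.0, -0.0, -1.0]]
wrist_force: [0.5, -1.1, -0.4]
gripper_width: 0.24
```

Call:
drive_tool --pt "0 0 -0.1 0" --pt "0 0 -0.25 0" --pt "0 0 -0.45 0" --pt "0 0 -0.62 0" --pt "0 0 -0.62 0"

```text
time_s: 35.4
tcp_pos: [0.6496, -0.098, 0.1613]
ee_rot: [[-0.993, 0.122, 0.006], [0.122, 0.993, 0.0], [-0.006, 0.001, -1.0]]
wrist_force: [0.3, 0.7, -0.6]
gripper_width: 0.239
```

Call:
drive_tool --pt "0.14 0.15 0 0" --pt "0.29 0.3 0 0" --pt "0.44 0.46 0 0" --pt "0.58 0.62 0 0" --pt "0.728 0.774 0 0"

```text
time_s: 36.02
tcp_pos: [0.572, 0.0054, 0.1574]
ee_rot: [[-0.993, 0.122, -0.001], [0.122, 0.993, -0.0], [0.001, -0.0, -1.0]]
wrist_force: [0.7, -0.0, 0.0]
gripper_width: 0.24
```

Call:
drive_tool --pt "0.14 0.15 0 0" --pt "0.29 0.3 0 0" --pt "0.44 0.46 0 0" --pt "0.58 0.62 0 0" --pt "0.728 0.774 0 0"

```text
time_s: 36.65
tcp_pos: [0.4967, 0.1082, 0.1576]
ee_rot: [[-0.993, 0.122, -0.001], [0.122, 0.993, -0.0], [0.001, -0.0, -1.0]]
wrist_force: [-0.5, -0.2, -0.8]
gripper_width: 0.242
```

Call:
drive_tool --pt "0.14 0.15 0 0" --pt "0.29 0.3 0 0" --pt "0.44 0.46 0 0" --pt "0.58 0.62 0 0" --pt "0.728 0.774 0 0" --pt "0.728 0.774 0 0" --pt "0.728 0.774 0 0"

```text
time_s: 37.52
tcp_pos: [0.4221, 0.2102, 0.1577]
ee_rot: [[-0.993, 0.122, -0.0], [0.122, 0.993, -0.0], [0.0, -0.0, -1.0]]
wrist_force: [-0.2, 0.6, -1.4]
gripper_width: 0.24
```

Call:
drive_tool --pt "0 0 0.2 0" --pt "0 0 0.4 0" --pt "0 0 0.54 0" --pt "0 0 0.59 0" --pt "0 0 0.61 0" --pt "0 0 0.61 0" --pt "0 0 0.61 0"

```text
time_s: 38.4
tcp_pos: [0.4224, 0.2107, 0.0852]
ee_rot: [[-0.993, 0.122, 0.001], [0.122, 0.993, 0.001], [-0.001, 0.001, -1.0]]
wrist_force: [0.0, -1.0, -0.1]
gripper_width: 0.236
```

```bash
python3 - <<'E'
from h import *
s=telemetry.sense();print(s["tcp_pos"],s["wrist_force"])
c=capture("scene")
x,y,w,h=270,240,130,130
cv2.imwrite("pics/place8.png",cv2.resize(c["color"][y:y+h,x:x+w],None,fx=4,fy=4,interpolation=cv2.INTER_CUBIC))
E
```

```text
[0.42238727 0.21066732 0.08521301] [ 0.00138994 -1.01300663 -0.06353591]
```

View pics/place8.png

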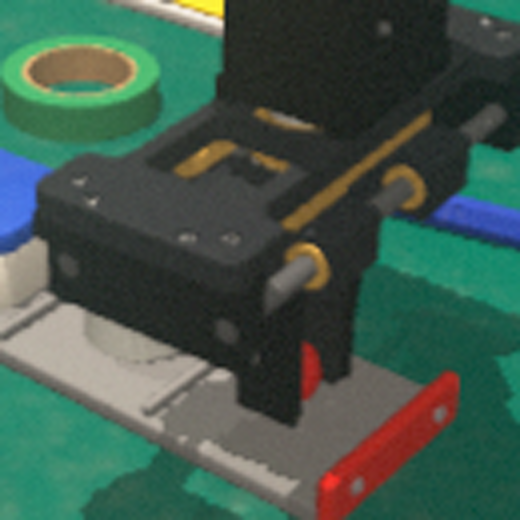

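Call:
drive_tool --pt "0 0 0.01 0" --pt "0 0 0.02 0" --pt "0 0 0.028 0" --pt "0 0 0.028 0" --pt "0 0 0.028 0"

```text
time_s: 39.08
tcp_pos: [0.4221, 0.2105, 0.0813]
ee_rot: [[-0.993, 0.122, -0.0], [0.122, 0.993, -0.0], [0.0, -0.0, -1.0]]
wrist_force: [0.1, -0.7, -0.1]
gripper_width: 0.237
```

Call:
drive_tool --pt "0 0 0 0" --pt "0 0 0 0" --pt "0 0 0 0" --fingers 28

```text
time_s: 39.45
tcp_pos: [0.4221, 0.2105, 0.0814]
ee_rot: [[-0.993, 0.122, 0.0], [0.122, 0.993, 0.0], [-0.0, 0.0, -1.0]]
wrist_force: [-0.7, -0.7, 0.5]
gripper_width: 0.316
```

Call:
drive_tool --pt "0 0 0 0" --pt "0 0 0 0" --pt "0 0 0 0" --pt "0 0 -0.08 0" --pt "0 0 -0.16 0" --pt "0 0 -0.3 0" --pt "0 0 -0.5 0" --pt "0 0 -0.75 0" --pt "0 0 -1 0" --fingers 50

```text
time_s: 40.58
tcp_pos: [0.422, 0.2104, 0.2031]
ee_rot: [[-0.993, 0.122, 0.001], [0.122, 0.993, 0.001], [-0.001, 0.001, -1.0]]
wrist_force: [0.6, 0.5, -0.6]
gripper_width: 0.576
```

Call:
drive_tool --pt "0 -0.25 -0.2 0" --pt "0 -0.5 -0.4 0" --pt "0 -0.75 -0.6 0" --pt "0 -1 -0.6 0" --pt "0 -1 -0.6 0"

```text
time_s: 41.2
tcp_pos: [0.4068, 0.0899, 0.2743]
ee_rot: [[-0.992, 0.124, 0.001], [0.124, 0.992, 0.001], [-0.001, 0.001, -1.0]]
wrist_force: [0.0, 0.2, -0.5]
gripper_width: 0.576
```

Call:
drive_tool --pt "0 -0.25 0 0" --pt "0 -0.5 0 0" --pt "0 -0.75 0 0" --pt "0 -1 0 0"

```text
time_s: 41.7
tcp_pos: [0.3929, -0.0281, 0.2736]
ee_rot: [[-0.993, 0.121, 0.001], [0.121, 0.993, 0.0], [-0.001, 0.0, -1.0]]
wrist_force: [0.8, 0.1, -0.3]
gripper_width: 0.573
```

Call:
drive_tool --pt "0 -0.25 0 0" --pt "0 -0.5 0 0" --pt "0 -0.75 0 0" --pt "0 -1 0 0" --pt "0 -1 0 0"

```text
time_s: 42.32
tcp_pos: [0.3783, -0.1476, 0.2734]
ee_rot: [[-0.992, 0.124, -0.0], [0.124, 0.992, -0.0], [0.0, -0.0, -1.0]]
wrist_force: [0.4, -0.1, -0.6]
gripper_width: 0.574
```

```bash
python3 - <<'E'
from h import *
c=capture("scene");t=capture("top")
x,y,w,h=190,240,200,140
a=cv2.resize(c["color"][y:y+h,x:x+w],(500,350),interpolation=cv2.INTER_CUBIC)
X,Y=190,150
b=cv2.resize(t["color"][Y:Y+190,X:X+100],(300,570),interpolation=cv2.INTER_CUBIC)
o=np.zeros((570,800,3),np.uint8);o[:350,:500]=a;o[:,500:]=b;cv2.imwrite("pics/final.png",o)
for n,p in dict(spool=(.6286,.1734,.044),box=(.5597,.1858,.042),jar=(.4909,.1982,.054),flask=(.422,.2106,.020)).items(): print(n,(proj(c,p)-[x,y])*2.5,(proj(t,p)-[X,Y])*3+[500,0])
print(telemetry.sense()["wrist_force"])
E
```

```text
spool [120.10758016  78.28913968] [680.48631853 113.60766604]
box [199.18774413 116.77592433] [657.7040852  233.16054043]
jar [286.93968055 138.65553077] [630.42362981 353.05095402]
flask [383.79903523 234.46883613] [617.4557632  472.93788434]
[-0.48673373 -0.21507715  0.4910087 ]
```

View pics/final.png

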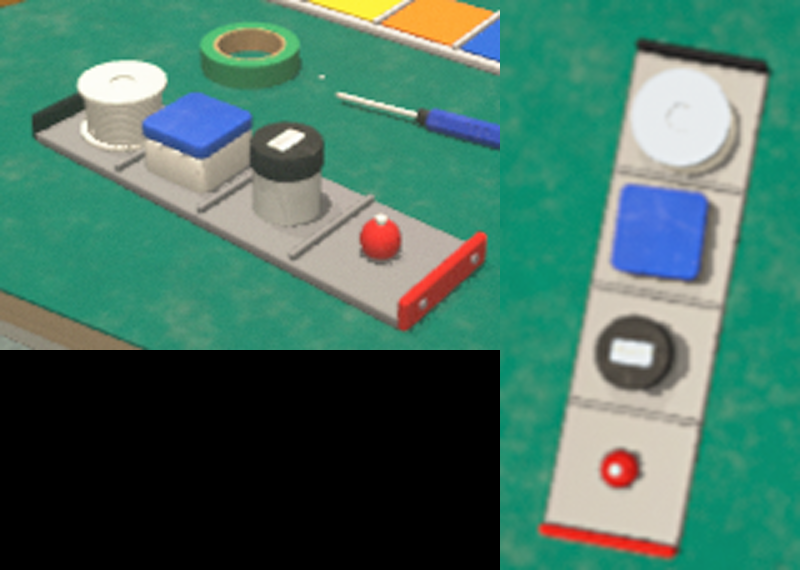

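All four sit within about 5 mm of their place centres in both views, and the arm is clear. Handing in.

```bash
python3 -c "
from station import order
print(order.finish_job())"
```

```text
the job is handed in; nothing more can be done
None
```

I moved all four things into the grey rack in reverse order and handed the job in at about 42 s of the 88 s allowed; no verdict is reported. From the black end to the red end they now stand as spool, blue-lidded box, jar, red flask.

- **One mishap, mended:** the spool slid about 33 mm across the row when I first released it. It stayed upright. I had probably pressed it down slightly while opening the fingers, though I did not confirm that. I picked it up again, moved it back to the middle of its place and released it in small steps. The other three were released the same way and stayed put.
- **Last checks:** the final pictures from both cameras show all four upright and within about 5 mm of their place centres; the limit is 12 mm. The flask is the furthest off, about 5 mm along the row. The arm was clear of everything, with no contact force. The tape roll and the screwdriver look undisturbed.
- **Disagreement between cameras:** the two cameras differed by 3–8 mm on positions, most for the box at the start. I used values between the two or favoured the top camera, which the final pictures bear out.

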